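# Lock the regulating valve on the bench water column

## Robot

A 6-joint arm with a two-finger parallel gripper is mounted at the origin on the work surface. World frame = base frame: x ahead of the robot, y to its left, z up, the work surface at z = 0. Lengths are in mm, angles in rad, forces in N, time in s.
With the tool pointing down it reaches from about 400 to 925 mm from the base axis. Payload 12.5 kg.
Tool frame: the origin (TCP) lies on the front face of the gripper's body, between the roots of the fingers; the fingertips stand 78 mm ahead of it and the grasp point (between the pads) lies 59 mm ahead of it (env.nose_length is the distance from the TCP to the fingertips, in mm); z points along the fingers, y is the line along which they close (so a half turn about z gives the same grasp; the last joint's range is limited). The gripper opens to 95 mm and grips with 3 to 60 N. Pads are 20 mm wide; open, the fingers measure 119 mm over their backs; the gripper's body (75 mm by 180 mm) begins 59 mm behind the grasp point.
Start: joints at [1.24, 0.491, 1.559, -0, 1.092, -0.106], TCP at [139.299, 609.29, 292.261] pointing down, gripper open.
Joint ranges: [-3.1, 3.1], [-0.84, 2.19], [0.05, 2.79], [-1.13, 4.28], [0.06, 2.93], [-2.69, 2.69]. Speed limits (rad/s): [2.22, 2.22, 2.79, 3.14, 3.14, 3.14].

## Interface

Orientations are given as [roll, pitch, yaw] about the fixed x, y, z axes, in that order (R = Rz(yaw) Ry(pitch) Rx(roll)).
In Python, from cell import env gives the robot as it stands.
- The arm moves only by the tool jog_arm, never from a script. Its argument "motion" is a list of rows, each a list of 7 numbers: the turn, a rotation vector about the tool's x, y, z in degrees, then the shift along the tool's x, y, z in mm, then the finger opening in mm, from 0 to 95.1. In form: [[wx, wy, wz, x, y, z, hand], ...]. A call has 1 to 10 rows; each row shifts and turns the commanded pose from where the row before left it, along the tool's axes as they then stand; what a row does not reach is not made up. A row lasts 1/8 s, in which the tool goes at most 62.5 mm and 10.7 degrees, less where a joint would pass 70% of its speed; a pose out of reach is approached as far as the arm can. A call is refused whole if a number of a shift passes 62.5 or a number of a turn 10.7, either way. A call with a gripper value outside its range is refused whole. The fingers move at their own pace and stop on an object; the grip force is fixed at half the most. Time passes only in rows, so rows that do not move let the fingers close. It gives the time, the measured TCP pose, the force, the opening and the grip force at its end, in the units of the state.
- env.state(): the state, without advancing time (a new reading comes with each control period).
- env.read_camera(name): name is "scene" or "top" or "wrist"; returns a dict with "color" (480x640x3 uint8, red, green, blue), "z_map" (480x640 float32, mm along the optical axis (not along the pixel's ray), 0 where there is no reading), "camera_matrix" (3x3 intrinsics, pixels), "world_to_cam" (4x4, takes a point from world to camera coordinates). Camera axes: x right, y up, looking along -z (the intrinsics and any distortion apply to the point x, -y, -z); pixel columns grow to the right and rows downward; lengths in mm; the calibration is good to about 2 mm. A picture is of the moment at which its call begins.
- env.job_done(): hands the job in; it is judged then, once.
Trained networks look in the newest picture that a camera, given by its name, has taken for a name from the list of things; names that differ only in an ending like _2 or _b are one class to them, and where a whole thing is asked for, a point or a joint stands for the part that bears it (a point fixed in the world has none). Each returns a list of dicts, best first, with "score" (0 to 1); they miss things now and then, are a little off and sometimes report something else, mostly with a low value. They report only what shows in the picture. A call takes as long as a camera call. They do not tell look-alikes from the thing itself.
- env.recognise(camera, thing): "location" ([column, row] in pixels, amid what is visible of it).
The state is a dict: "t": time; "joints": joint angles; "qvel": joint speeds; "tau": joint torques, N m; "eef_pos": TCP position; "tcp_rot": TCP orientation; "ft_force": force on the tool from outside, world axes, zero at the start; "moment": the same for the moment, N m; "opening": opening from 0.0 (shut) to 1.0 (fully open); "grip_force": force on a finger pad.
Only numpy, scipy, OpenCV 4.12 (cv2) and the standard library are available. Lean on these libraries where they do the work, as an engineer would, in place of code of your own. Each camera call takes 0.05 s, during which the arm holds its last target. There are 200 camera calls.

## Task

The flow through the low valve on the bench water column has been set; now lock it. Fit the large spanner on the flats of the valve's sloping spindle, its handle lying up the slope on the head block of the column, just left of the swan-neck pipe, and let go, so that it keeps the spindle from turning; then, from above, turn the round knurled locknut clockwise until it comes up tight, without the spindle going round with it (the few degrees while the spanner takes up against the pipe do not matter). Leave the spanner on the spindle for the flow check, and leave the other spanner, the glass dish, the pink bottle and the jar where they are.

Things in the scene. Friction and masses are not known exactly. Their poses are not given: they have to be found in the camera images.
- tap: Fixed bench water column, 46 mm diameter. Origin: on the bench, centre of its foot; z up; its front, with the valve, is at its own -x. At 65 mm height a branch runs forward to a 40 mm brass valve body and a barbed hose tail (end at x -140). A small lever on its right reaches to y -67, z 160. Behind it, x 52 to 208, a flat cup sink.
- neck_foot (a point): Centre of the upper face, 166 mm above the bench, of the square head block (60 mm in x, 70 mm in y) on top of the column; axes as the tap's. From here the swan-neck pipe, 20 mm diameter, rises straight to 265 mm above the bench and then bends away to the back (+x), peak 330 mm.
- stem_root (a point): Where the valve's stem axis meets the branch, 54 mm in front of the column axis, 65 mm up; axes as the tap's. The stem rises from here, leaning forward (-x) 40 degrees from vertical. Along it: bonnet, 40 mm diameter, to 44 mm; locknut 44 to 58; round 28 mm spindle to a shoulder at 62; two flats from 62 to the free end at 78 mm.
- spindle_flats (a point): On the steel spindle's axis, 4 mm above the shoulder: mid-thickness of a spanner resting there. z: out along the stem. x: along the flats, up the slope, slightly left of the swan neck: the way the handle must point. y: square to the flats. 17 mm across the flats, flats 22 mm long, end free: a spanner can be slid on down the slope or lowered along the axis.
- spindle (a joint): Turn of the spindle (rad), positive anticlockwise seen from its free end; 0 with the flats in the tap's x-z plane. Starts 0.175 to 0.215: a spanner's handle then passes 3 to 9 mm left of the swan-neck pipe. Turns easily (0.05 N m). As the nut is tightened the handle comes to bear on the pipe and the spindle stops near 0.02.
- locknut_mid (a point): Centre of the round brass locknut, on the stem axis, half-way up its 14 mm; z out along the stem. 46 mm diameter, knurled, four dark dots in its rim. Grip it across the diameter, fingers reaching down along the axis on either side of the spanner's head (37 mm wide, narrower than the nut); the handle (15 mm) lies between the fingers.
- locknut (a joint): Turn of the locknut on the spindle (rad): 0 = tight (hard stop), positive = slack (anticlockwise seen from the free end). Starts 0.45 to 0.75; stays where left; no visible axial travel. It drags on the thread with 0.12 N m, so an unheld spindle goes round with it. With the spanner on, turn it by its reading plus up to 0.25 rad of take-up; under 1.5 N m at the stop.
- spanner: Large steel combination spanner, loose, flat on the bench, 202 mm long, 8 mm thick, about 0.18 kg. Origin: underside, middle of the open jaw; x along the handle, the jaw's mouth opens to -x; z up. Jaw 19 mm wide from x -16 (flared tips) to x 12; head 37 mm wide to x 24; handle 15 mm wide, x 40 to 154; ring end 28 mm wide at x 170. Balances near x 80.
- spanner_jaw (a point): Large spanner: middle of the jaw, half-way through its thickness (4 mm above the origin); axes as the spanner's. Fitted, this point lies at spindle_flats; the spanner rests on the spindle's shoulder and, about 84 mm up the handle, on the head block's front edge, so while fitting it keep the fingers below x 80 mm.
- small_spanner: A smaller spanner of the same form (jaw 11 mm, about 145 mm long, 6 mm thick): does not fit, leave it. Origin under the middle of its jaw, x along its handle.
- petri_dish: Closed glass dish, 94 mm diameter, 20 mm high, loose; origin centre of its underside. Leave it.
- stain_bottle: Pink bottle, 72 mm diameter, 190 mm high, loose; origin centre of its underside. Leave it standing.
- specimen_jar: Glass jar with a black lid, 68 mm diameter, 90 mm high, loose; origin centre of its underside. Leave it standing.
There are look-alikes about, which are no part of the job. What is shaped like the spanner but red or turquoise is not meant.

How it is judged:
By the outcome, as a careful person would: the job done as asked, in the order asked, and still so for the second after the job is handed in, with the robot touching nothing.
It also fails if it takes over 51 s, if anything falls off the work surface, if the arm or the gripper's body presses on something with over 40 N, if the wrist force passes 120 N, or if a joint passes its speed limit or range.

## Working session

There is one attempt and no reset: what is moved stays moved. The work goes in short steps, Python scripts to look and compute and a tool call to move; the robot and the scene stay as the last step left them, time stands still between calls to the robot, and variables do not carry over. Pictures are saved under pics/ and viewed, at most 10 in all, crops included, and the job is handed in when it is done.

Besides the shell and the picture viewer there is one more tool, called by a JSON object that holds its "fn" and its "kwargs", one argument or row to a line. jog_arm: Moves the arm, as the interface text tells. Its arguments: {"type":"object","properties":{"motion":{"type":"array"}},"required":["motion"]}

```bash
ls; mkdir -p pics
cat > h.py <<'E'
import numpy as np, cv2
from scipy.spatial.transform import Rotation as R
from cell import env
def snap(n,f=None):
    c=env.read_camera(n)
    if f: cv2.imwrite('pics/'+f+'.png',c['color'][:,:,::-1])
    return c
def world(c,u,v,z=None):
    K=c['camera_matrix'];T=np.linalg.inv(c['world_to_cam'])
    d=c['z_map'][int(round(v)),int(round(u))]
    r=np.array([(u-K[0,2])/K[0,0],-(v-K[1,2])/K[1,1],-1.])
    if z is None: return T[:3,:3]@(r*d)+T[:3,3]
    w=T[:3,:3]@r; return T[:3,3]+w*(z-T[2,3])/w[2]
def pix(c,p):
    q=c['world_to_cam'][:3,:3]@np.array(p,float)+c['world_to_cam'][:3,3]
    K=c['camera_matrix']; return np.array([K[0,0]*q[0]/-q[2]+K[0,2],K[1,1]*-q[1]/-q[2]+K[1,2]])
def cloud(c):
    K=c['camera_matrix'];T=np.linalg.inv(c['world_to_cam'])
    v,u=np.mgrid[0:480,0:640];d=c['z_map']
    P=np.stack([(u-K[0,2])/K[0,0]*d,-(v-K[1,2])/K[1,1]*d,-d],-1)
    return P@T[:3,:3].T+T[:3,3]
E
python3 - <<'E'
from h import *
for n in ['top','scene']:
    c=snap(n,n+'1'); print(n,np.linalg.inv(c['world_to_cam'])[:3].round(2).tolist(),c['camera_matrix'].round(0).tolist())
    for t in ['tap','spindle_flats','locknut','spanner','small_spanner','petri_dish','stain_bottle','specimen_jar','spanner_jaw','neck_foot']:
        for r in env.recognise(n,t)[:3]:
            u,v=r['location'];print(t,r['score'],[u,v],world(c,u,v).round(0))
print(env.state())
E
```

```text
pics
top [[0.03, 0.97, -0.24, 210.65], [-1.0, 0.03, -0.01, 43.61], [-0.0, 0.24, 0.97, 1252.41]] [[491.0, 0.0, 314.0], [0.0, 491.0, 243.0], [0.0, 0.0, 1.0]]
tap 0.74 [341.9, 156.2] [659.  -4. 240.]
tap 0.46 [340.2, 209.6] [571.  -7. 128.]
spindle_flats 0.75 [339.4, 209.2] [574.  -6. 120.]
locknut 0.49 [338.9, 210.1] [570.  -4. 126.]
locknut 0.35 [435.8, 238.5] [ 540. -267.   -2.]
spanner 0.89 [214.2, 236.7] [525. 316.   9.]
spanner 0.81 [282.8, 268.8] [444. 132.  10.]
spanner 0.66 [185.9, 336.2] [267. 367.   8.]
small_spanner 0.74 [439.9, 246.2] [ 519. -277.   -3.]
small_spanner 0.62 [181.9, 257.5] [464. 392.  21.]
small_spanner 0.42 [212.0, 230.8] [542. 324.   5.]
petri_dish 0.63 [181.7, 258.4] [462. 392.  20.]
stain_bottle 0.98 [220.2, 157.1] [698. 291. 126.]
specimen_jar 0.97 [447.4, 170.0] [ 698. -280.   85.]
spanner_jaw 0.9 [278.0, 270.1] [442. 145.   2.]
spanner_jaw 0.8 [211.8, 235.9] [527. 323.   7.]
spanner_jaw 0.78 [189.0, 336.2] [267. 360.   3.]
neck_foot 0.88 [342.3, 151.2] [660.  -3. 265.]
neck_foot 0.7 [337.4, 211.8] [564.  -1. 132.]
scene [[0.77, -0.36, 0.52, 1163.9], [0
[... 800 characters left out ...]
0.65 [388.3, 321.0] [730.   1.  18.]
{'t': 1.1, 'joints': array([ 1.24040586e+00,  4.90904005e-01,  1.55890205e+00, -1.67206374e-05,
        1.09167191e+00, -1.05595963e-01]), 'qvel': array([ 0.00053285,  0.00031253, -0.00213937,  0.00035533, -0.00101633,
        0.00043119]), 'tau': array([ 2.68878275e-04, -6.12480497e+01, -2.58441943e+01,  6.93172845e-02,
        4.45035158e-02, -3.89168633e-05]), 'eef_pos': array([139.29935646, 609.29413711, 292.25774801]), 'tcp_rot': array([3.14148016e+00, 2.68447682e-05, 2.91680586e+00]), 'ft_force': array([ 0.26847901, -0.38569366,  0.19853974]), 'moment': array([-0.01337904,  0.00286826, -0.00469771]), 'grip_force': 0.0, 'opening': 0.9973506438831204}
```

Run:
```python
import cv2
a=cv2.imread('pics/top1.png')[130:370,130:480]
cv2.imwrite('pics/top1c.png',cv2.resize(a,None,fx=2.25,fy=2.25,interpolation=2))
```

```text
(no output)
```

View pics/top1c.png

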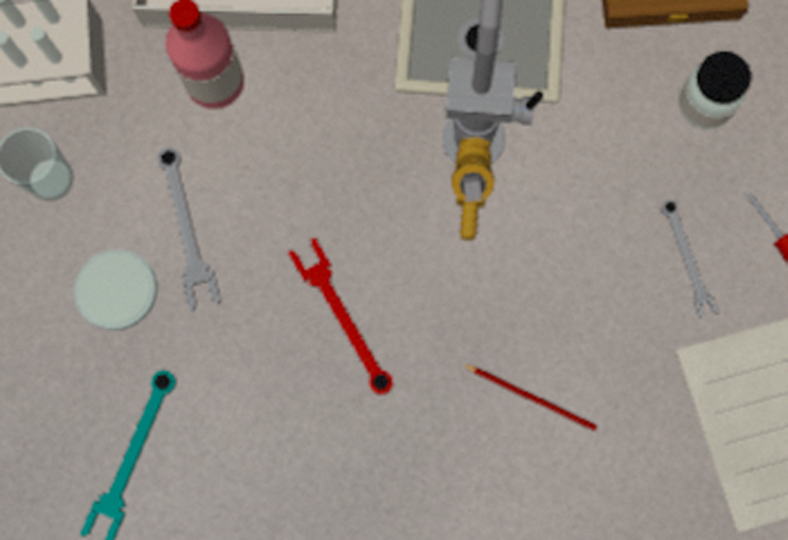

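View pics/scene1.png

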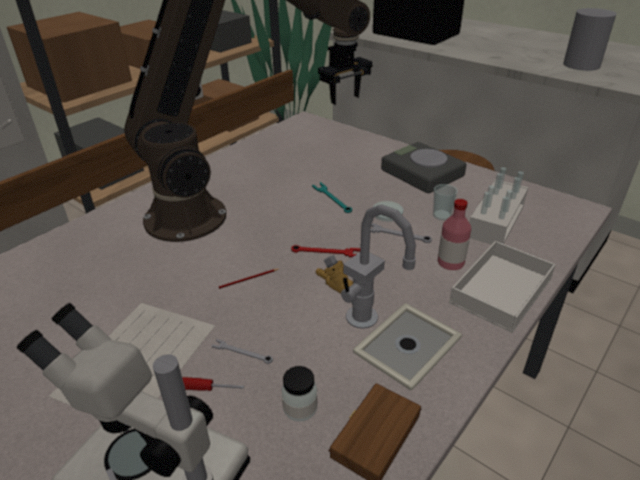

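```bash
cat >> h.py <<'E'
def pose():
    s=env.state(); return np.array(s['eef_pos']),R.from_euler('xyz',s['tcp_rot'])
def go(p,Rt):
    "move from now to TCP p, Rt: turn (deg, tool), shift in tool axes before and after turn"
    p0,R0=pose(); rv=(R0.inv()*Rt).as_rotvec(degrees=True)
    print('turn',rv.round(2),'shift(old axes)',R0.inv().apply(p-p0).round(1),'shift(new axes)',Rt.inv().apply(p-p0).round(1))
E
python3 - <<'E'
from h import *
c=snap('top'); P=cloud(c); Z=P[...,2]; C=c['color'].astype(int)
def rect(m,n):
    q=P[m][:,:2].astype(np.float32); r=cv2.minAreaRect(q); print(n,len(q),r, P[m].mean(0).round(1))
m=(abs(Z-166)<4)&(abs(P[...,1])<60)&(P[...,0]>600)&(P[...,0]<740); rect(m,'block')
# brass pixels
b=(C[...,0]>C[...,2]+50)&(C[...,1]>C[...,2]+25)&(abs(P[...,1])<60); rect(b,'brass')
tail=b&(P[...,0]<530); rect(tail,'tail')
# steel spanner near
m=np.zeros(Z.shape,bool); m[190:270,195:232]=True; g=C.sum(-1)
m&=(Z>3.5)&(Z<14); rect(m,'spanner')
for u,v in [(220,256.7),(205.1,199.8)]: print(world(c,u,v,6).round(1))
c=snap('wrist'); print(np.linalg.inv(c['world_to_cam']).round(3).tolist(),c['camera_matrix'].round().tolist())
p,r=pose();T=np.linalg.inv(c['world_to_cam']);print('cam in tool',r.inv().apply(T[:3,3]-p).round(1),(r.inv().as_matrix()@T[:3,:3]).round(3).tolist())
# scene: block & small check
c=snap('scene');P=cloud(c);Z=P[...,2]
m=(abs(Z-166)<4)&(abs(P[...,1])<60)&(P[...,0]>600)&(P[...,0]<740); rect(m,'block scene')
E
```

```text
block 495 ((661.7933959960938, -12.67740249633789), (69.71641540527344, 60.97719192504883), 87.14784240722656) [658.9 -12.5 164.6]
brass 473 ((428.4024658203125, 2.2216835021972656), (48.424156188964844, 440.6467590332031), 85.51058959960938) [565.4  -5.3 130.9]
tail 49 ((368.634033203125, 3.1530532836914062), (39.091064453125, 323.80975341796875), 82.52136993408203) [387.4  11.4 493.7]
spanner 498 ((547.412841796875, 320.5885009765625), (214.0808868408203, 93.02384185791016), 4.208901405334473) [534.4 323.1   6.8]
[472.3 297.3   6. ]
[626.5 348.8   6. ]
[[0.223, -0.937, -0.27, 63.334], [0.975, 0.215, 0.06, 627.317], [0.002, -0.276, 0.961, 385.414], [0.0, 0.0, 0.0, 1.0]] [[374.0, 0.0, 324.0], [0.0, 374.0, 242.0], [0.0, 0.0, 1.0]]
cam in tool [ 78.1   0.6 -93.1] [[0.0, 0.961, 0.276], [1.0, 0.0, -0.002], [-0.002, 0.276, -0.961]]
block scene 465 ((665.901123046875, -12.083812713623047), (73.19786834716797, 63.5225830078125), 86.97467041015625) [670.9 -19.4 167.6]
```

Run:
```python
from h import *
go(np.array([531,317,190.]),R.from_euler('xyz',[np.pi,0,np.deg2rad(198.5)]))
```

```text
turn [  0.     0.   -31.38] shift(old axes) [-447.  -197.6  102.2] shift(new axes) [-278.7 -401.5  102.3]
```

{"fn": "jog_arm", "kwargs": {
  "motion": [
    [0,0,0,-55.9,-24.7,12.8,95],
    [0,0,0,-55.9,-24.7,12.8,95],
    [0,0,0,-55.9,-24.7,12.8,95],
    [0,0,0,-55.9,-24.7,12.8,95],
    [0,0,0,-55.9,-24.7,12.8,95],
    [0,0,0,-55.9,-24.7,12.8,95],
    [0,0,0,-55.9,-24.7,12.8,95],
    [0,0,0,-55.9,-24.7,12.8,95]
  ]
}}

```text
t: 2.25
eef_pos: [532.8, 315.6, 189.6]
tcp_rot: [3.141, 0.0, 2.917]
ft_force: [0.7, 1.4, 0.1]
opening: 0.997
grip_force: 0.0
```

{"fn": "jog_arm", "kwargs": {
  "motion": [
    [0,0,-10.5,0,0,0,60],
    [0,0,-10.5,0,0,0,60],
    [0,0,-10.4,0,0,0,60],
    [0,0,0,0,0,0,60],
    [0,0,0,0,0,0,60]
  ]
}}

```text
t: 2.88
eef_pos: [531.2, 317.0, 189.9]
tcp_rot: [3.142, 0.0, -2.822]
ft_force: [-0.0, 0.3, 0.2]
opening: 0.636
grip_force: 0.0
```

Run:
```python
from h import *
c=snap('wrist','w1'); P=cloud(c);Z=P[...,2]; print(pose()[0], env.state()['joints'].round(2),env.state()['opening'])
for t in ['spanner','spanner_jaw']:
    for r in env.recognise('wrist',t): print(t,r, world(c,*r['location']).round(1))
m=((Z>4.5)&(Z<13)).astype(np.uint8)
n,l,s,ce=cv2.connectedComponentsWithStats(m)
for i in range(1,n):
    if s[i,4]>800: print(i,s[i],cv2.minAreaRect(P[l==i][:,:2].astype(np.float32)))
```

```text
[531.18812874 317.04964376 189.86696258] [ 0.43  0.6   1.68  0.    0.87 -1.46] 0.6318027805835518
spanner {'location': [329.2, 211.3], 'score': 0.94} [508.4 314.4   9.2]
spanner {'location': [129.1, 109.7], 'score': 0.77} [484.2 159.8   7.9]
spanner {'location': [430.7, 15.8], 'score': 0.61} [365.  336.1   8.3]
spanner_jaw {'location': [329.1, 207.8], 'score': 0.85} [505.9 313.5   9. ]
spanner_jaw {'location': [432.0, 15.1], 'score': 0.83} [364.5 336.7   8.7]
spanner_jaw {'location': [129.4, 109.5], 'score': 0.74} [484.  159.9   7.9]
1 [  81    0  103  189 5393] ((475.9534912109375, 157.12640380859375), (122.72066497802734, 38.04496765136719), 32.10777282714844)
2 [ 411    0   47   38 1380] ((365.55609130859375, 338.6257629394531), (21.534265518188477, 29.336904525756836), 18.648014068603516)
3 [ 303  127   54  216 5096] ((532.6671142578125, 321.51953125), (170.34942626953125, 37.52910614013672), 17.654993057250977)
```

View pics/w1.png

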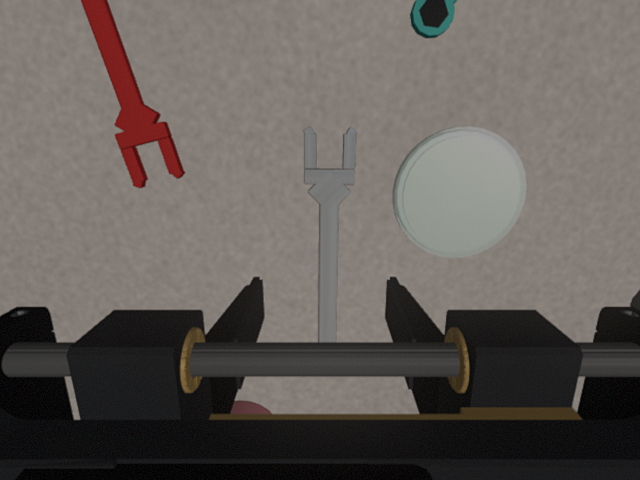

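Run:
```python
from h import *
c=snap('wrist'); P=cloud(c);Z=P[...,2]
m=((Z>4.5)&(Z<13)).astype(np.uint8)
n,l,s,ce=cv2.connectedComponentsWithStats(m)
i=l[260,327]; q=P[l==i]; v,u=np.nonzero(l==i)
h=q[(v>215)&(v<335)]; L=cv2.fitLine(h[:,:2].astype(np.float32),cv2.DIST_L2,0,.01,.01).ravel(); d=L[:2]*np.sign(L[0])
n_=np.array([-d[1],d[0]]); print('yaw',np.degrees(np.arctan2(d[1],d[0])),h.mean(0), 'width',np.ptp(np.percentile((h[:,:2]@n_),[1,99])))
s=(q[:,:2]-L[2:])@d; o=(q[:,:2]-L[2:])@n_
print('tip',np.percentile(s,.3)); hd=s<np.percentile(s,.3)+40; print('head offs',o[hd].min(),o[hd].max())
f=(s[hd]); print('bins',[(int(a),round(float(np.ptp(o[(s>a)&(s<a+4)])),1),int(((s>a)&(s<a+4)&(abs(o)<6)).sum())) for a in np.arange(s.min(),s.min()+64,4)])
s0=np.percentile(s,.3)+16; org=L[2:]+d*s0; print('origin',org,'grasp62',org+d*62)
yaw=np.arctan2(d[1],d[0])
go(np.append(org+d*62,81.5),R.from_euler('xyz',[np.pi,0,yaw+np.pi]))
```

```text
yaw 17.501009 [557.024013   329.40111016   8.70713383] width 14.641270025392686
tip -109.39561469331225
head offs -19.30359365922303 18.689992328320162
bins [(-110, 38.0, 0), (-106, 36.9, 0), (-102, 36.4, 0), (-98, 36.5, 0), (-94, 36.7, 0), (-90, 36.8, 0), (-86, 37.0, 0), (-82, 36.4, 79), (-78, 36.6, 91), (-74, 36.7, 85), (-70, 28.0, 90), (-66, 31.0, 87), (-62, 25.9, 86), (-58, 18.6, 95), (-54, 14.2, 83), (-50, 14.3, 80)]
origin [467.95150299 301.31495106] grasp62 [527.08162232 319.95975315]
turn [0.01 0.   0.93] shift(old axes) [  3.    4.1 108.4] shift(new axes) [  3.    4.  108.4]
```

{"fn": "jog_arm", "kwargs": {
  "motion": [
    [0,0,0.9,3,4,50,45],
    [0,0,0,0,0,50,45],
    [0,0,0,0,0,10.3,45],
    [0,0,0,0,0,0,45],
    [0,0,0,0,0,0,5],
    [0,0,0,0,0,0,5],
    [0,0,0,0,0,0,5],
    [0,0,0,0,0,0,5],
    [0,0,0,0,0,0,5]
  ]
}}

```text
t: 4.2
eef_pos: [527.2, 319.9, 79.9]
tcp_rot: [3.141, 0.001, -2.834]
ft_force: [-0.6, -1.4, 5.7]
opening: 0.153
grip_force: 30.0
```

```bash
cat >> h.py <<'E'
TAP=[663.,-12.4,-2.9]; TH=0.195; JX=62.; JZ=75.9
def flats(th=None):
    Rt=R.from_euler('z',TAP[2],degrees=True)
    o=np.array([TAP[0],TAP[1],0])+Rt.apply([-54-66*np.sin(np.radians(40)),0,65+66*np.cos(np.radians(40))])
    return o, Rt*R.from_euler('y',-40,degrees=True)*R.from_euler('z',TH if th is None else th)
def tcp_fit(off=(0,0,0)):
    o,F=flats(); Rt=F*R.from_euler('y',np.pi)
    return o+F.apply(off)-Rt.apply([JX,0,JZ]),Rt
E
python3 - <<'E'
from h import *
p,Rt=tcp_fit((40,0,60)); print(p,Rt.as_matrix().round(2)); go(p,Rt)
E
```

```text
[557.01396021  12.75855104 283.98611229] [[-0.76 -0.1   0.64]
 [-0.16  0.99 -0.03]
 [-0.63 -0.12 -0.77]]
turn [ 10.94 -38.49   8.95] shift(old axes) [  64.4 -301.7 -204.2] shift(new axes) [-103.6 -331.6 -127.2]
```

{"fn": "jog_arm", "kwargs": {
  "motion": [
    [0,0,0,0,0,-20,5],
    [0,0,0,0,0,-60,5],
    [0,0,0,0,0,-60,5],
    [0,0,0,0,0,-60,5],
    [0,0,0,0,0,-50,5]
  ]
}}

```text
t: 4.82
eef_pos: [526.5, 319.6, 333.3]
tcp_rot: [3.141, 0.002, -2.834]
ft_force: [0.2, 0.6, -2.7]
opening: 0.154
grip_force: 30.0
```

{"fn": "jog_arm", "kwargs": {
  "motion": [
    [2.73,-9.6,2.24,0,0,0,5],
    [2.73,-9.6,2.24,0,0,0,5],
    [2.73,-9.6,2.24,0,0,0,5],
    [2.73,-9.6,2.24,0,0,0,5],
    [0,0,0,0,0,0,5]
  ]
}}

```text
t: 5.45
eef_pos: [526.8, 317.7, 329.7]
tcp_rot: [-2.981, 0.626, -2.937]
ft_force: [0.8, -0.0, -1.9]
opening: 0.154
grip_force: 30.0
```

Run:
```python
from h import *
p,Rt=tcp_fit((40,0,60)); go(p,Rt); print(env.state()['joints'].round(2),pose()[0])
```

```text
turn [ 0.14 -3.15  0.65] shift(old axes) [  53.1 -298.    66.5] shift(new axes) [  53.3 -298.4   64.3]
[ 0.54  0.35  1.81 -0.72  0.55 -0.64] [526.8232083  317.74341027 329.66174327]
```

{"fn": "jog_arm", "kwargs": {
  "motion": [
    [0,-1.5,0.3,9,-49.7,10.8,5],
    [0,-1.5,0.3,9,-49.7,10.8,5],
    [0,0,0,9,-49.7,10.8,5],
    [0,0,0,9,-49.7,10.8,5],
    [0,0,0,9,-49.7,10.8,5],
    [0,0,0,9,-49.7,10.8,5],
    [0,0,0,0,0,0,5]
  ]
}}

```text
t: 6.32
eef_pos: [552.8, 64.5, 289.3]
tcp_rot: [-2.994, 0.669, -2.944]
ft_force: [0.5, 0.1, -2.0]
opening: 0.154
grip_force: 30.0
```

Run:
```python
from h import *
p,Rt=tcp_fit((40,0,60)); go(p,Rt); print(env.state()['joints'].round(2),pose()[0])
c=snap('wrist','w2')
o,F=flats(); print('flats px',pix(c,o),'end',pix(c,o+F.apply([0,0,12])),'shoulder',pix(c,o+F.apply([0,0,-4])))
P=cloud(c); q=F.inv().apply((P-o).reshape(-1,3)).reshape(P.shape)
np.save('q.npy',q); 
m=(abs(q[...,2]-12)<3)&(np.hypot(q[...,0],q[...,1])<25); print('end face',m.sum(), np.median(q[m],0) if m.any() else 0, cv2.minAreaRect(q[m][:,:2].astype(np.float32)) if m.any() else 0)
for t in ['spindle_flats','locknut','spanner_jaw']:
    for r in env.recognise('wrist',t): print(t,r, world(c,*r['location']).round(1))
```

```text
turn [ 0.66 -0.8  -0.05] shift(old axes) [  8.  -50.9   8. ] shift(new axes) [  8.2 -50.8   8.5]
[ 0.01  0.29  2.06 -0.24  0.12 -1.48] [552.81154075  64.49858626 289.30788324]
flats px [233.57502138  80.11448912] end [228.82179953  76.80143347] shoulder [235.05037787  81.14283121]
end face 1323 [ 2.56864555  1.83837132 11.09220452] ((2.6604537963867188, 1.6767349243164062), (22.322080612182617, 17.412275314331055), 0.5923586487770081)
spindle_flats {'location': [236.7, 177.9], 'score': 0.74} [642.6 -10.6 122. ]
locknut {'location': [260.4, 96.0], 'score': 0.68} [575.    8.  114.7]
spanner_jaw {'location': [326.3, 227.4], 'score': 0.64} [569.7  58.8 210.4]
spanner_jaw {'location': [260.8, 91.0], 'score': 0.43} [572.8   7.9 112.9]
```

View pics/w2.png

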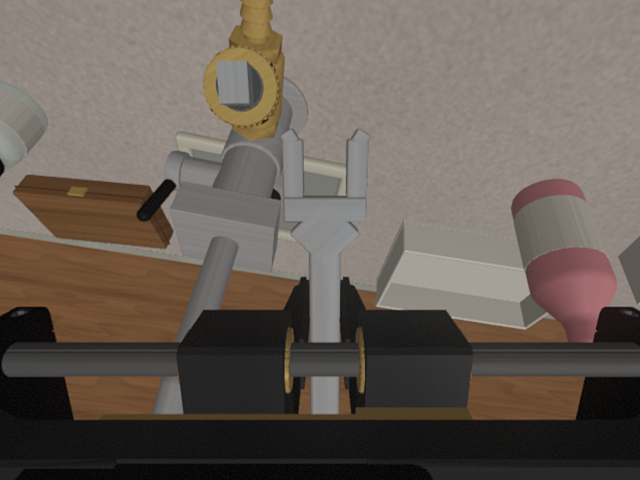

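```bash
cat > kin.py <<'E'
import numpy as np
from scipy.optimize import least_squares
from scipy.spatial.transform import Rotation as R
def fk(q,k):
    h,a,L1,e,L2,d=k; Y=lambda t:R.from_euler('y',t); Z=lambda t:R.from_euler('z',t)
    A=Z(q[0]); p=A.apply([a,0,h]); A=A*Y(q[1]); p=p+A.apply([0,0,L1]); A=A*Y(q[2]); p=p+A.apply([e,0,L2]); A=A*Z(q[3])*Y(q[4])*Z(q[5]); return p+A.apply([0,0,d]),A
S=[([1.2404,.4909,1.5589,0,1.0917,-.1056],[139.3,609.3,292.26],[3.1415,0,2.9168]),
([.43,.60,1.68,0,.87,-1.46],[531.2,317,189.9],[3.142,0,-2.822]),
([.54,.35,1.81,-.72,.55,-.64],[526.8,317.7,329.7],[-2.981,.626,-2.937])]
import os
from cell import env
s=env.state(); S.append((s['joints'],s['eef_pos'],s['tcp_rot']))
f=lambda k:np.concatenate([fk(q,k)[0]-np.array(p) for q,p,_ in S]+[0.02*(k-np.array([200,0,450,0,400,200]))])
r=least_squares(f,[200,0,450,0,400,200.]); K=r.x
R6=[(R.from_euler('xyz',o).inv()*fk(q,K)[1]).as_rotvec() for q,p,o in S]
off=R.from_rotvec(R6[0]).inv()
if __name__=='__main__': print(K.round(1),r.fun.round(1)); print(np.round(R6,2))
lo=np.array([-3.1,-.84,.05,-1.13,.06,-2.69]);hi=np.array([3.1,2.19,2.79,4.28,2.93,2.69])
def ik(p,Rt,q0):
    def g(q):
        P,A=fk(q,K); return np.r_[(P-p)/100,(Rt.inv()*A*off).as_rotvec()]
    s=least_squares(g,np.clip(q0,lo+1e-3,hi-1e-3),bounds=(lo,hi)); return s.x,np.abs(s.fun).max()
E
python3 - <<'E'
import kin; from kin import *
print(K.round(1),r.fun.round(1)); print(np.round(R6,2))
import h; h.TAP=[665,-10.3,-2.9]; h.TH=.205
for half in (0,1):
  for o in [(40,0,60),(40,0,3),(0,0,0)]:
    p,Rt=h.tcp_fit(o)
    if half: Rt=Rt*R.from_euler('z',np.pi); 
    if half: p=h.tcp_fit(o)[0]
    for q0 in ([0,.3,2,-.24,.12,-1.48],[0,.3,2,3,.2,1.5],[0,.3,2,3,.2,-1.5],[0,.3,2,0,.2,1.5],[0,.3,2,1.5,.2,0]):
        q,e=ik(p,Rt,q0); print(half,o,q.round(2),round(e,3))
# nut grasp, various turn
o,F=h.flats()
for a in (-35,-10,0,25):
  for x in (0,1):
    Rt=F*R.from_euler('z',a,degrees=True)*R.from_euler('y',np.pi)*R.from_euler('z',np.pi*x)
    p=o+F.apply([0,0,-18+78])
    for q0 in ([0,.3,2,-.24,.12,-1.48],[0,.3,2,3,.2,-1.5],[0,.3,2,0,.2,1.5]):
        q,e=ik(p,Rt,q0); print('nut',a,x,q.round(2),round(e,3))
E
```

```text
[168.1 135.  441.5   9.5 325.9 100.8] [ 64.4 -15.2   5.8  36.6 -56.6  22.4   7.  -38.2 -16.5  -1.8 -63.3 -11.7
  -0.6   2.7  -0.2   0.2  -1.5  -2. ]
[[ 0.   -0.   -1.57]
 [-0.01  0.01 -1.57]
 [ 0.    0.   -1.57]
 [-0.    0.   -1.57]]
0 (40, 0, 60) [ 0.04  0.29  2.03 -0.44  0.14 -1.27] 0.0
0 (40, 0, 60) [0.04 0.3  2.07 4.28 0.06 0.29] 0.105
0 (40, 0, 60) [0.04 0.3  2.07 4.28 0.06 0.29] 0.105
0 (40, 0, 60) [0.02 0.3  2.07 1.87 0.06 2.69] 0.114
0 (40, 0, 60) [0.04 0.3  2.07 4.28 0.06 0.29] 0.105
0 (40, 0, 3) [ 0.03  0.44  1.98 -1.1   0.06 -0.61] 0.0
0 (40, 0, 3) [0.03 0.44 1.99 4.28 0.06 0.29] 0.037
0 (40, 0, 3) [0.03 0.44 1.99 4.28 0.06 0.29] 0.037
0 (40, 0, 3) [0.03 0.44 1.99 4.28 0.06 0.29] 0.037
0 (40, 0, 3) [0.03 0.44 1.99 4.28 0.06 0.29] 0.037
0 (0, 0, 0) [ 0.02  0.45  2.06 -1.13  0.06 -0.59] 0.091
0 (0, 0, 0) [0.02 0.45 2.1  3.56 0.11 1.  ] 0.0
0 (0, 0, 0) [0.02 0.45 2.1  3.56 0.11 1.  ] 0.0
0 (0, 0, 0) [0.02 0.45 2.1  3.56 0.11 1.  ] 0.0
0 (0, 0, 0) [0.02 0.45 2.1  3.56 0.11 1.  ] 0.0
1 (40, 0, 60) [ 0.04  0.29  2.03 -0.44  0.14  1.87] 0.0
1 (40, 0, 60) [ 0.04  0.29  2.03 -0.44 
[... 1290 characters left out ...]
.54  2.25  3.24  0.34 -1.65] 0.0
nut -10 1 [ 0.    0.51  2.16 -1.11  0.06  2.69] 0.252
nut 0 0 [ 0.    0.51  2.16 -1.13  0.06 -0.59] 0.251
nut 0 0 [-0.    0.54  2.25  3.24  0.34  1.31] 0.0
nut 0 0 [-0.    0.54  2.25  3.24  0.34  1.31] 0.0
nut 0 1 [-0.    0.54  2.25  3.24  0.34 -1.83] 0.0
nut 0 1 [-0.    0.54  2.25  3.24  0.34 -1.83] 0.0
nut 0 1 [ 0.    0.51  2.16 -1.13  0.06  2.55] 0.251
nut 25 0 [ 0.    0.51  2.16 -1.13  0.06 -1.03] 0.219
nut 25 0 [-0.    0.54  2.25  3.24  0.34  0.88] 0.0
nut 25 0 [-0.    0.54  2.25  3.24  0.34  0.88] 0.0
nut 25 1 [-0.    0.54  2.25  3.24  0.34 -2.26] 0.0
nut 25 1 [-0.    0.54  2.25  3.24  0.34 -2.26] 0.0
nut 25 1 [ 0.    0.51  2.16 -1.13  0.06  2.11] 0.219
```

```bash
python3 - <<'E'
s=open('kin.py').read()
s=s.replace("h,a,L1,e,L2,d=k;","h,a,L1,e,L2,d,b,m,n=k;").replace("p=p+A.apply([e,0,L2]); A=A*Z(q[3])*Y(q[4])*Z(q[5]); return p+A.apply([0,0,d]),A",
"p=p+A.apply([e,b,L2]); A=A*Z(q[3]); p=p+A.apply([n,m,0]); A=A*Y(q[4])*Z(q[5]); return p+A.apply([0,0,d]),A")
s=s.replace("400,200]","400,200,0,0,0]").replace("400,200.]","400,200.,0,0,0]")
open('kin.py','w').write(s)
E
cat > kt.py <<'E'
import kin,sys; from kin import *
print(K.round(1),r.fun.round(1))
import h; h.TAP=[665,-10.3,-2.9]; h.TH=.205
Q=([0,.3,2,-.24,.12,-1.48],[0,.3,2,3,.2,1.5],[0,.3,2,3,.2,-1.5],[0,.3,2,1.,.2,-2])
for half in (0,1):
  for o in [(40,0,60),(40,0,3),(0,0,0)]:
    p,Rt=h.tcp_fit(o)
    if half: Rt=Rt*R.from_euler('z',np.pi)
    B=sorted([ik(p,Rt,q0) for q0 in Q],key=lambda t:t[1])[:2]
    for q,e in B: print(half,o,q.round(2),round(e,3))
o,F=h.flats()
for a in (-35,0,25):
  for x in (0,1):
    Rt=F*R.from_euler('z',a,degrees=True)*R.from_euler('y',np.pi)*R.from_euler('z',np.pi*x)
    for q,e in sorted([ik(o+F.apply([0,0,60]),Rt,q0) for q0 in Q],key=lambda t:t[1])[:2]: print('nut',a,x,q.round(2),round(e,3))
E
python3 kt.py
```

```text
[191.3  21.5 567.3  34.7 395.8 181.5  71.9  -5.5   5.3] [-0.4  0.5 -0.  -0.1 -0.4  0.  -0.4 -0.2  0.2  0.4 -0.3 -0.2 -0.2  0.4
  2.3  0.7 -0.1 -0.4  1.4 -0.1  0.1]
0 (40, 0, 60) [-0.11  0.3   2.06  0.41  0.09 -2.23] 0.0
0 (40, 0, 60) [-0.11  0.3   2.06  0.41  0.09 -2.23] 0.0
0 (40, 0, 3) [-0.13  0.42  2.04  1.94  0.06  2.51] 0.008
0 (40, 0, 3) [-0.13  0.42  2.04  1.94  0.06  2.51] 0.008
0 (0, 0, 0) [-0.15  0.44  2.15  2.73  0.15  1.7 ] 0.0
0 (0, 0, 0) [-0.15  0.44  2.15  2.73  0.15  1.7 ] 0.0
1 (40, 0, 60) [-0.11  0.3   2.06  0.41  0.09  0.91] 0.0
1 (40, 0, 60) [-0.11  0.3   2.06  0.41  0.09  0.91] 0.0
1 (40, 0, 3) [-0.13  0.42  2.04  1.93  0.06 -0.63] 0.008
1 (40, 0, 3) [-0.13  0.42  2.04  1.93  0.06 -0.63] 0.008
1 (0, 0, 0) [-0.15  0.44  2.15  2.73  0.15 -1.44] 0.0
1 (0, 0, 0) [-0.15  0.44  2.15  2.73  0.15 -1.44] 0.0
nut -35 0 [-0.19  0.52  2.28  2.9   0.36  2.1 ] 0.0
nut -35 0 [-0.17  0.49  2.16  1.43  0.06 -2.69] 0.19
nut -35 1 [-0.19  0.52  2.28  2.9   0.36 -1.04] 0.0
nut -35 1 [-0.19  0.52  2.28  2.9   0.36 -1.04] 0.0
nut 0 0 [-0.19  0.52  2.28  2.9   0.36  1.49] 0.0
nut 0 0 [-0.19  0.52  2.28  2.9   0.36  1.49] 0.0
nut 0 1 [-0.19  0.52  2.28  2.9   0.36 -1.65] 0.0
nut 0 1 [-0.19  0.52  2.28  2.9   0.36 -1.65] 0.0
nut 25 0 [-0.19  0.52  2.28  2.9   0.36  1.06] 0.0
nut 25 0 [-0.19  0.52  2.28  2.9   0.36  1.06] 0.0
nut 25 1 [-0.19  0.52  2.28  2.9   0.36 -2.09] 0.0
nut 25 1 [-0.19  0.52  2.28  2.9   0.36 -2.09] 0.0
```

```bash
cat > k2.py <<'E'
from kin import *
import h; h.TAP=[665,-10.3,-2.9]; h.TH=.205
for o in [(0,0,0),(2,0,10),(2,0,20),(2,0,35),(2,0,50),(15,0,3),(30,0,3)]:
    p,Rt=h.tcp_fit(o); q,e=ik(p,Rt,[-.15,.44,2.15,2.73,.15,1.7]); print(o,q.round(3),round(e,3))
p0,R0=h.pose(); print('now',np.round(env.state()['joints'],3))
E
python3 k2.py
```

```text
(0, 0, 0) [-0.147  0.438  2.148  2.725  0.154  1.704] 0.0
(2, 0, 10) [-0.148  0.415  2.15   2.662  0.135  1.767] 0.0
(2, 0, 20) [-0.149  0.393  2.157  2.595  0.122  1.834] 0.0
(2, 0, 35) [-0.152  0.36   2.165  2.448  0.102  1.979] 0.0
(2, 0, 50) [-0.154  0.325  2.17   2.204  0.082  2.222] 0.0
(15, 0, 3) [-0.139  0.426  2.112  2.589  0.108  1.848] 0.0
(30, 0, 3) [-0.131  0.421  2.07   2.297  0.069  2.148] 0.0
now [ 0.011  0.29   2.058 -0.252  0.114 -1.469]
```

```bash
cat > rows.py <<'E'
from kin import *
import h
def plan(qa,qb,n):
    out=[]
    for i in range(n):
        P0,A0=fk(qa+(qb-qa)*i/n,K); P1,A1=fk(qa+(qb-qa)*(i+1)/n,K); A0=A0*off; A1=A1*off
        out.append(np.r_[(A0.inv()*A1).as_rotvec(degrees=True),A0.inv().apply(P1-P0)].round(1).tolist())
    return out
E
python3 - <<'E'
from rows import *
qn=np.array(env.state()['joints']); qa=np.array([.45,.22,2.0,-.1,.35,-1.47]); qb=qa.copy(); qb[5]=1.9; qc=qb.copy(); qc[3]=2.5
for r in plan(qn,qa,7): print(r)
print('spin',np.degrees(qb[5]-qa[5])); 
for r in plan(qb,qc,15)[:3]: print(r)
for q in (qa,qb,qc): print(fk(q,K)[0].round())
E
```

```text
[-2.0, 0.5, -1.5, -2.4, 33.3, -8.9]
[-2.1, 0.5, -1.6, -1.5, 33.5, -9.1]
[-2.1, 0.6, -1.6, -0.6, 33.6, -9.3]
[-2.1, 0.6, -1.7, 0.4, 33.7, -9.5]
[-2.1, 0.7, -1.7, 1.3, 33.8, -9.6]
[-2.2, 0.7, -1.7, 2.3, 33.8, -9.6]
[-2.2, 0.8, -1.8, 3.3, 33.9, -9.7]
spin 193.08677695908744
[3.2, -1.1, 9.3, -3.7, -11.1, -0.0]
[3.2, -1.1, 9.3, -3.7, -11.1, -0.0]
[3.2, -1.1, 9.3, -3.7, -11.1, -0.0]
[456. 287. 322.]
[456. 287. 322.]
[495. 369. 415.]
```

{"fn": "jog_arm", "kwargs": {
  "motion": [
    [-2.0,0.5,-1.5,-2.4,33.3,-8.9,5],
    [-2.1,0.5,-1.6,-1.5,33.5,-9.1,5],
    [-2.1,0.6,-1.6,-0.6,33.6,-9.3,5],
    [-2.1,0.6,-1.7,0.4,33.7,-9.5,5],
    [-2.1,0.7,-1.7,1.3,33.8,-9.6,5],
    [-2.2,0.7,-1.7,2.3,33.8,-9.6,5],
    [-2.2,0.8,-1.8,3.3,33.9,-9.7,5]
  ]
}}

```text
t: 7.4
eef_pos: [454.5, 288.1, 322.2]
tcp_rot: [-3.113, 0.575, -2.699]
ft_force: [-0.6, 0.8, -3.3]
opening: 0.153
grip_force: 30.0
```

{"fn": "jog_arm", "kwargs": {
  "motion": [
    [0,0,10.6,0,0,0,5],
    [0,0,10.6,0,0,0,5],
    [0,0,10.6,0,0,0,5],
    [0,0,10.6,0,0,0,5],
    [0,0,10.6,0,0,0,5],
    [0,0,10.6,0,0,0,5],
    [0,0,10.6,0,0,0,5],
    [0,0,10.6,0,0,0,5],
    [0,0,10.6,0,0,0,5]
  ]
}}

```text
t: 8.52
eef_pos: [455.1, 287.1, 322.0]
tcp_rot: [2.566, -0.03, 1.912]
ft_force: [0.2, -0.2, -2.3]
opening: 0.149
grip_force: 30.0
```

{"fn": "jog_arm", "kwargs": {
  "motion": [
    [0,0,10.6,0,0,0,5],
    [0,0,10.6,0,0,0,5],
    [0,0,10.6,0,0,0,5],
    [0,0,10.6,0,0,0,5],
    [0,0,10.6,0,0,0,5],
    [0,0,10.6,0,0,0,5],
    [0,0,10.6,0,0,0,5],
    [0,0,10.6,0,0,0,5],
    [0,0,10.6,0,0,0,5]
  ]
}}

```text
t: 9.65
eef_pos: [455.1, 287.1, 322.1]
tcp_rot: [-3.045, -0.569, 0.21]
ft_force: [0.8, 0.6, -1.9]
opening: 0.153
grip_force: 30.0
```

Run:
```python
from rows import *
qn=np.array(env.state()['joints']); print(qn.round(3)); qc=qn.copy(); qc[3]=2.5
print(plan(qn,qc,15)[0],fk(qc,K)[0])
```

```text
[ 0.453  0.222  2.002 -0.105  0.344  1.873]
[3.2, -1.0, 9.4, -3.2, -10.9, -0.1] [494.16328098 366.69056567 412.49806085]
```

{"fn": "jog_arm", "kwargs": {
  "motion": [
    [3.2,-1.0,9.4,-3.2,-10.9,-0.1,5],
    [3.2,-1.0,9.4,-3.2,-10.9,-0.1,5],
    [3.2,-1.0,9.4,-3.2,-10.9,-0.1,5],
    [3.2,-1.0,9.4,-3.2,-10.9,-0.1,5],
    [3.2,-1.0,9.4,-3.2,-10.9,-0.1,5],
    [3.2,-1.0,9.4,-3.2,-10.9,-0.1,5],
    [3.2,-1.0,9.4,-3.2,-10.9,-0.1,5],
    [3.2,-1.0,9.4,-3.2,-10.9,-0.1,5]
  ]
}}

```text
t: 10.65
eef_pos: [445.7, 363.8, 355.4]
tcp_rot: [-2.298, 0.227, -0.875]
ft_force: [0.6, -0.9, -3.1]
opening: 0.152
grip_force: 30.0
```

{"fn": "jog_arm", "kwargs": {
  "motion": [
    [3.2,-1.0,9.4,-3.2,-10.9,-0.1,5],
    [3.2,-1.0,9.4,-3.2,-10.9,-0.1,5],
    [3.2,-1.0,9.4,-3.2,-10.9,-0.1,5],
    [3.2,-1.0,9.4,-3.2,-10.9,-0.1,5],
    [3.2,-1.0,9.4,-3.2,-10.9,-0.1,5],
    [3.2,-1.0,9.4,-3.2,-10.9,-0.1,5],
    [3.2,-1.0,9.4,-3.2,-10.9,-0.1,5]
  ]
}}

```text
t: 11.52
eef_pos: [493.6, 365.9, 412.8]
tcp_rot: [-2.621, 1.144, -1.908]
ft_force: [0.1, -0.4, -1.7]
opening: 0.155
grip_force: 30.0
```

```bash
sed -i 's/^TAP=.*/TAP=[665.,-10.3,-2.9]; TH=0.205; JX=62.; JZ=75.9/' h.py
python3 - <<'E'
from rows import *
qn=np.array(env.state()['joints']); print(qn.round(3))
p,Rt=h.tcp_fit((2,0,50)); q,e=ik(p,Rt,[-.15,.36,2.16,2.45,.102,1.98]); print(q.round(3),e)
# clear: first raise orient while away in y, then swing q1
qm=q.copy(); qm[0]=.35; qm[3]=2.35;qm[4]=.15; print('m',qm.round(2),fk(qm,K)[0])
for r in plan(qn,qm,5): print(r)
print()
qe=q
for r in plan(qm,qe,9): print(r)
E
```

```text
[0.471 0.224 2.008 2.554 0.34  1.836]
[-0.123  0.333  2.163  2.405  0.069  2.045] 2.859874475179058e-11
m [0.35 0.33 2.16 2.35 0.15 2.05] [476.36525708 265.87117861 259.95942674]
[0.3, 5.4, 1.3, 37.6, -6.6, 2.3]
[0.4, 5.4, 1.3, 36.8, -7.0, 3.0]
[0.5, 5.3, 1.4, 36.0, -7.4, 3.6]
[0.6, 5.3, 1.4, 35.1, -7.8, 4.2]
[0.7, 5.2, 1.4, 34.2, -8.0, 4.7]

[2.3, 0.8, 2.5, 7.6, -28.9, -0.5]
[2.3, 0.8, 2.6, 7.5, -28.8, -0.4]
[2.3, 0.8, 2.6, 7.3, -28.8, -0.2]
[2.2, 0.8, 2.6, 7.2, -28.8, -0.1]
[2.2, 0.8, 2.6, 7.1, -28.7, 0.1]
[2.2, 0.8, 2.6, 7.0, -28.7, 0.2]
[2.2, 0.8, 2.6, 6.8, -28.7, 0.3]
[2.2, 0.8, 2.6, 6.7, -28.6, 0.5]
[2.2, 0.8, 2.7, 6.5, -28.6, 0.6]
```

{"fn": "jog_arm", "kwargs": {
  "motion": [
    [0.3,5.4,1.3,37.6,-6.6,2.3,5],
    [0.4,5.4,1.3,36.8,-7,3,5],
    [0.5,5.3,1.4,36,-7.4,3.6,5],
    [0.6,5.3,1.4,35.1,-7.8,4.2,5],
    [0.7,5.2,1.4,34.2,-8,4.7,5]
  ]
}}

```text
t: 12.15
eef_pos: [476.8, 264.6, 259.6]
tcp_rot: [-2.951, 0.735, -2.362]
ft_force: [-0.1, 0.4, -2.1]
opening: 0.153
grip_force: 30.0
```

{"fn": "jog_arm", "kwargs": {
  "motion": [
    [2.3,0.8,2.5,7.6,-28.9,-0.5,5],
    [2.3,0.8,2.6,7.5,-28.8,-0.4,5],
    [2.3,0.8,2.6,7.3,-28.8,-0.2,5],
    [2.2,0.8,2.6,7.2,-28.8,-0.1,5],
    [2.2,0.8,2.6,7.1,-28.7,0.1,5],
    [2.2,0.8,2.6,7.0,-28.7,0.2,5],
    [2.2,0.8,2.6,6.8,-28.7,0.3,5]
  ]
}}

```text
t: 13.02
eef_pos: [535.6, 66.4, 255.5]
tcp_rot: [-2.963, 0.7, -2.798]
ft_force: [0.0, -0.1, -3.3]
opening: 0.153
grip_force: 30.0
```

```bash
cat > look.py <<'E'
from rows import *
import cv2,sys
def look(off,name=None):
    print('q',np.round(env.state()['joints'],3)); p,Rt=h.tcp_fit(off); h.go(p,Rt)
    c=h.snap('wrist',name); o,F=h.flats(); P=h.cloud(c)
    q=F.inv().apply((P-o).reshape(-1,3)).reshape(P.shape)
    m=(abs(q[...,2]-12)<2.5)&(np.hypot(q[...,0],q[...,1])<18)
    print('end face',m.sum(),cv2.minAreaRect(q[m][:,:2].astype(np.float32)) if m.sum()>50 else 0,np.median(q[m],0).round(1))
    p0,R0=h.pose(); t=R0.inv().apply((P-p0).reshape(-1,3)).reshape(P.shape)   # tool frame
    k=(t[...,2]>60)&(t[...,2]<80)&(abs(t[...,1])<26)&(t[...,0]>14)&(t[...,0]<90)
    S=t[k]; top=np.percentile(S[:,2],20); 
    hd=(S[:,0]>40)&(S[:,0]<80)
    print('spanner in tool: topz',top,'tip x',np.percentile(S[:,0],99.7),'y range head',S[hd][:,1].min(),S[hd][:,1].max())
    b=[(x,round(float((S[(S[:,0]>x)&(S[:,0]<x+3)][:,1].max()+S[(S[:,0]>x)&(S[:,0]<x+3)][:,1].min())/2),2)) for x in range(15,78,6) if ((S[:,0]>x)&(S[:,0]<x+3)).sum()>10]
    print('axis y(x)',b)
    return c
E
python3 - <<'E'
from look import *
c=look((2,0,50),'w3')
E
```

```text
q [-0.021  0.327  2.153  2.308  0.082  2.126]
turn [4.19 2.08 5.41] shift(old axes) [ 16.2 -54.9   0.3] shift(new axes) [ 10.9 -55.9   4.9]
end face 1510 ((0.8224477767944336, -0.14778614044189453), (17.125476837158203, 22.152799606323242), 89.87902069091797) [ 0.6  0.  12.4]
spanner in tool: topz 70.61079944979444 tip x 78.1810248692094 y range head -15.93324401893402 21.621048000480553
axis y(x) [(15, 2.97), (21, 2.93), (27, 2.64), (33, 3.04), (39, 2.87), (45, 3.14), (51, 2.93), (57, 2.83), (63, 2.85), (69, 2.83), (75, 2.84)]
```

View pics/w3.png

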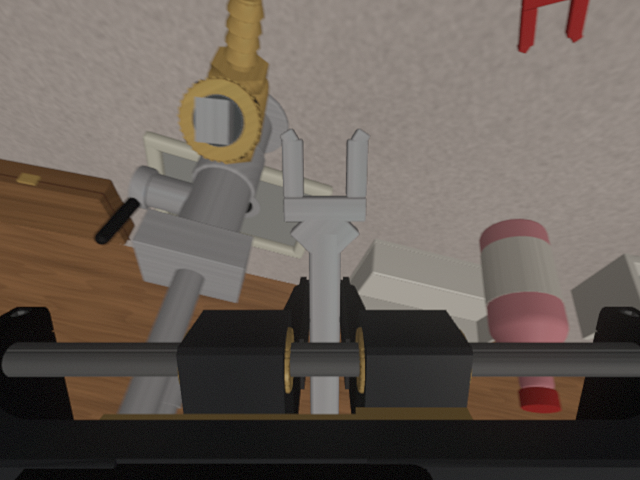

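{"fn": "jog_arm", "kwargs": {
  "motion": [
    [1.4,0.7,1.8,2,-10,4,5],
    [1.4,0.7,1.8,2,-10,4,5],
    [1.4,0.7,1.8,2,-10,4,5],
    [0,0,0,2,-10,4,5],
    [0,0,0,2,-8,4,5],
    [0,0,0,0,0,0,5]
  ]
}}

```text
t: 13.82
eef_pos: [547.1, 17.7, 236.7]
tcp_rot: [-2.972, 0.686, -2.922]
ft_force: [0.4, -0.6, -1.6]
opening: 0.153
grip_force: 30.0
```

```bash
cat >> look.py <<'E'
def rel(c):
    "spindle end face seen in tool frame; wanted at spanner's jaw middle as seen"
    o,F=h.flats(); p0,R0=h.pose(); P=h.cloud(c); q=F.inv().apply((P-o).reshape(-1,3)).reshape(P.shape)
    m=(abs(q[...,2]-12)<2.5)&(np.hypot(q[...,0],q[...,1])<18); r=cv2.minAreaRect(q[m][:,:2].astype(np.float32))
    w=o+F.apply([*r[0],np.median(q[m][:,2])]); print('end face in tool',R0.inv().apply(w-p0).round(2))
E
python3 - <<'E'
from look import *
c=look((2,-2.8,35)); rel(c)
E
```

```text
q [-0.101  0.37   2.148  2.711  0.087  1.753]
turn [0.14 0.32 0.17] shift(old axes) [ -0.3 -12.   -3.5] shift(new axes) [ -0.3 -12.   -3.4]
end face 777 ((0.8921852111816406, 3.9425137042999268), (8.004280090332031, 21.960636138916016), 89.94466400146484) [ 0.5  4.  12.4]
spanner in tool: topz 70.83601740292866 tip x 78.79971193151306 y range head -18.242900826765112 19.637294008719827
axis y(x) [(15, 0.65), (21, 0.63), (27, 0.87), (33, 0.84), (39, 0.7), (45, 0.86), (51, 0.74), (57, 0.68), (63, 0.68), (69, 0.71), (75, 0.7)]
end face in tool [63.38 -5.49 94.85]
```

{"fn": "jog_arm", "kwargs": {
  "motion": [
    [0.1,0.3,0.2,0,-5.4,1,5],
    [0,0,0,0,-5.3,1,5],
    [0,0,0,0,0,0,5],
    [0,0,0,0,0,0,5]
  ]
}}

```text
t: 14.38
eef_pos: [549.3, 7.2, 236.7]
tcp_rot: [-2.973, 0.681, -2.928]
ft_force: [0.3, -0.3, -2.5]
opening: 0.157
grip_force: 30.0
```

Run:
```python
from look import *
c=look((2,-1.5,30),'w4'); rel(c)
a=cv2.imread('pics/w4.png')[60:260,220:440]; cv2.imwrite('pics/w4c.png',cv2.resize(a,None,fx=3,fy=3,interpolation=2))
```

```text
q [-0.124  0.372  2.142  2.537  0.085  1.913]
turn [ 0.03  0.04 -0.04] shift(old axes) [-0.4 -0.1 -0.2] shift(new axes) [-0.4 -0.1 -0.2]
end face 1624 ((0.9063491821289062, -0.18657493591308594), (16.81330680847168, 22.303630828857422), 89.51070404052734) [ 0.7 -0.2 12.4]
spanner in tool: topz 70.63425689462773 tip x 78.71438442188327 y range head -18.01687069278228 19.817896208618336
axis y(x) [(15, 0.82), (21, 0.83), (27, 0.83), (33, 0.97), (39, 0.83), (45, 1.07), (51, 0.85), (57, 0.82), (63, 0.82), (69, 0.89), (75, 0.9)]
end face in tool [62.71  1.14 93.22]
```

View pics/w4c.png

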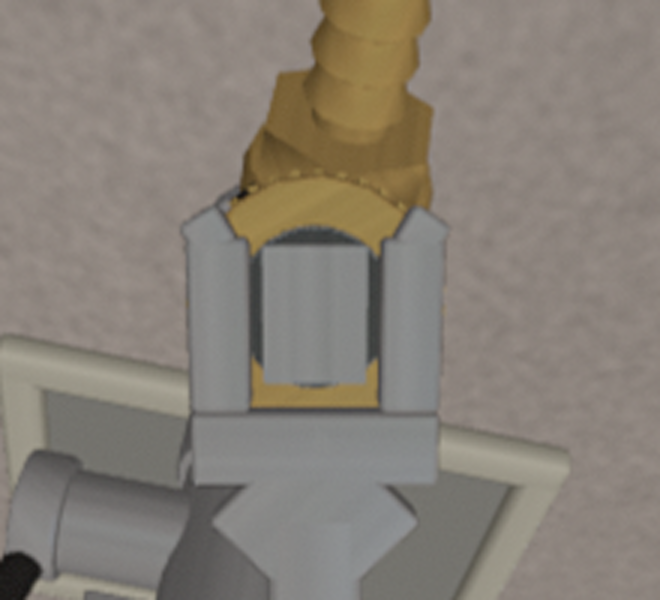

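{"fn": "jog_arm", "kwargs": {
  "motion": [
    [0,0,0,-1.2,0.2,0,5],
    [0,0,0,0,0,6,5],
    [0,0,0,0,0,6,5],
    [0,0,0,0,0,4,5],
    [0,0,0,0,0,0,5]
  ]
}}

```text
t: 15.05
eef_pos: [560.5, 6.6, 224.9]
tcp_rot: [-2.974, 0.681, -2.929]
ft_force: [0.5, 0.7, -1.8]
opening: 0.153
grip_force: 30.0
```

Run:
```python
from look import *
c=look((3.2,-1.3,14),'w5'); rel(c)
```

```text
q [-0.122  0.406  2.128  2.662  0.101  1.79 ]
turn [ 0.02 -0.   -0.06] shift(old axes) [-0.6  0.3 -0.5] shift(new axes) [-0.6  0.3 -0.5]
end face 1988 ((1.1815357208251953, -0.6006593704223633), (23.8817138671875, 26.525094985961914), 89.87641906738281) [ 0.4 -0.4 12.4]
spanner in tool: topz 70.95564189817452 tip x 78.76034384539231 y range head -17.998397937793012 19.852551393658157
axis y(x) [(15, 0.83), (21, 0.86), (27, 0.85), (33, 0.97), (39, 0.88), (45, 1.08), (51, 0.8), (57, 0.79), (63, 0.82), (69, 0.85), (75, 0.93)]
end face in tool [63.44  0.9  77.11]
```

{"fn": "jog_arm", "kwargs": {
  "motion": [
    [0,0,0,0,0,4,5],
    [0,0,0,0,0,4,5],
    [0,0,0,0,0,3,5],
    [0,0,0,0,0,0,5]
  ]
}}

```text
t: 15.6
eef_pos: [567.6, 6.2, 216.4]
tcp_rot: [-2.974, 0.681, -2.929]
ft_force: [0.2, 0.3, -1.7]
opening: 0.154
grip_force: 30.0
```

{"fn": "jog_arm", "kwargs": {
  "motion": [
    [0,0,0,0,0,1,5],
    [0,0,0,0,0,1,5],
    [0,0,0,0,0,0,5]
  ]
}}

```text
t: 15.98
eef_pos: [568.9, 6.1, 215.1]
tcp_rot: [-2.973, 0.681, -2.928]
ft_force: [0.3, -0.0, -2.8]
opening: 0.157
grip_force: 30.0
```

Run:
```python
from look import *
c=look((3.2,-1.3,0),'w6')
a=cv2.imread('pics/w6.png')[60:360,200:460]; cv2.imwrite('pics/w6c.png',cv2.resize(a,None,fx=2,fy=2,interpolation=2))
# where is block top edge: depth between handle underside & block
```

```text
q [-0.121  0.433  2.118  2.738  0.116  1.714]
turn [ 0.01  0.02 -0.06] shift(old axes) [-0.5  0.3  0.6] shift(new axes) [-0.5  0.3  0.6]
end face 2249 ((1.0704774856567383, -0.38831520080566406), (17.06924057006836, 22.33258819580078), 89.8158950805664) [ 0.4 -0.5 12.4]
spanner in tool: topz 64.80153436089455 tip x 78.73744617033952 y range head -18.099087689955976 19.785508403775246
axis y(x) [(15, 0.82), (21, 0.8), (27, 0.59), (33, 1.08), (39, 0.81), (45, 1.12), (51, 0.73), (57, 0.84), (63, 0.84), (69, 0.8), (75, 0.84)]
```

{"fn": "jog_arm", "kwargs": {
  "motion": [
    [0,0,0,0,0,0.8,5],
    [0,0,0,0,0,0,5]
  ]
}}

```text
t: 16.27
eef_pos: [569.4, 6.1, 214.5]
tcp_rot: [-2.973, 0.681, -2.929]
ft_force: [-0.3, -0.0, -2.0]
opening: 0.153
grip_force: 30.0
```

{"fn": "jog_arm", "kwargs": {
  "motion": [
    [0,0,0,0,0,0.7,5],
    [0,0,0,0,0,0,5]
  ]
}}

```text
t: 16.52
eef_pos: [569.7, 6.1, 214.2]
tcp_rot: [-2.973, 0.681, -2.928]
ft_force: [-3.0, 0.7, 3.1]
opening: 0.154
grip_force: 30.0
```

{"fn": "jog_arm", "kwargs": {
  "motion": [
    [0,0,0,0,0,0.7,5],
    [0,0,0,0,0,0,5]
  ]
}}

```text
t: 16.77
eef_pos: [569.8, 6.1, 214.0]
tcp_rot: [-2.973, 0.682, -2.928]
ft_force: [-10.4, 0.0, 10.2]
opening: 0.155
grip_force: 30.0
```

Run:
```python
from look import *
c=look((3.2,-1.3,0),'w7'); rel(c); s=env.state(); print(s['ft_force'],s['moment'])
a=cv2.imread('pics/w7.png')[60:360,200:460]; cv2.imwrite('pics/w7c.png',cv2.resize(a,None,fx=2,fy=2,interpolation=2))
```

```text
q [-0.121  0.436  2.117  2.748  0.118  1.704]
turn [ 0.    0.04 -0.06] shift(old axes) [-0.5  0.3 -0.8] shift(new axes) [-0.5  0.3 -0.8]
end face 2276 ((0.9033651351928711, -0.3145885467529297), (16.975900650024414, 22.091047286987305), 89.29666900634766) [ 0.6 -0.5 12.4]
spanner in tool: topz 63.339258684907946 tip x 78.69601062913242 y range head -18.04114625134857 19.726738304920303
axis y(x) [(15, 0.82), (21, 0.83), (27, 0.83), (33, 0.82), (39, 0.86), (45, 1.02), (51, 0.84), (57, 1.03), (63, 0.89), (69, 0.82), (75, 0.84)]
end face in tool [63.81  1.25 62.63]
[-10.41741378   0.35497123   8.91554185] [ 0.0232396   0.84410319 -0.05603541]
```

View pics/w7c.png

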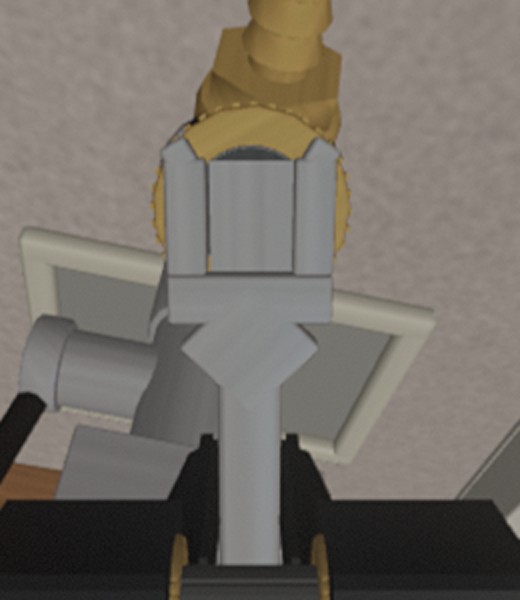

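{"fn": "jog_arm", "kwargs": {
  "motion": [
    [0,0,0,0,0,-0.8,5],
    [0,0,0,0,0,0,40],
    [0,0,0,0,0,0,40],
    [0,0,0,0,0,0,40]
  ]
}}

```text
t: 17.32
eef_pos: [569.9, 6.1, 214.1]
tcp_rot: [-2.973, 0.681, -2.928]
ft_force: [0.0, -1.0, 0.4]
opening: 0.394
grip_force: 0.0
```

{"fn": "jog_arm", "kwargs": {
  "motion": [
    [0,0,0,0,0,-8,40],
    [0,0,0,0,0,-10,40],
    [0,0,0,0,0,-12,40],
    [0,0,0,0,0,0,40]
  ]
}}

```text
t: 17.82
eef_pos: [550.5, 7.1, 237.6]
tcp_rot: [-2.973, 0.682, -2.928]
ft_force: [-0.6, -0.1, -0.4]
opening: 0.424
grip_force: 0.0
```

Run:
```python
from look import *
c=look((-62,-1.3,30),'w8')
a=cv2.imread('pics/w8.png')[40:360,160:500]; cv2.imwrite('pics/w8c.png',cv2.resize(a,None,fx=1.7,fy=1.7,interpolation=2))
```

```text
q [-0.124  0.371  2.139  2.525  0.082  1.925]
turn [-0.    0.08 -0.05] shift(old axes) [65.   0.4 -0.4] shift(new axes) [65.   0.4 -0.3]
end face 1624 ((0.9385166168212891, -0.3127126693725586), (17.064189910888672, 22.11786460876465), 89.76827239990234) [ 0.6 -0.5 12.4]Traceback (most recent call last):
  File "<stdin>", line 2, in <module>
  File "look.py", line 11, in look
    S=t[k]; top=np.percentile(S[:,2],20);
                ~~~~~~~~~~~~~^^^^^^^^^^^
    return _quantile_unchecked(
        a, q, axis, out, overwrite_input, method, keepdims, weights)
    return _ureduce(a,
                    func=_quantile_ureduce_func,
    ...<5 lines>...
                    overwrite_input=overwrite_input,
                    method=method)
    r = func(a, **kwargs)
    result = _quantile(arr,
                       quantiles=q,
    ...<2 lines>...
                       out=out,
                       weights=wgt)
    slices_having_nans = np.isnan(arr[-1, ...])
                                  ~~~^^^^^^^^^
IndexError: index -1 is out of bounds for axis 0 with size 0
```

{"fn": "jog_arm", "kwargs": {
  "motion": [
    [0,0,0,12,0,0,75],
    [0,0,0,16,0,0,75],
    [0,0,0,16,0,0,75],
    [0,0,0,16,0,0,75],
    [0,0,-8,0,0,0,75],
    [0,0,-8,0,0,0,75],
    [0,0,-8,0,0,0,75],
    [0,0,0,0,0,0,75]
  ]
}}

```text
t: 18.88
eef_pos: [505.2, -2.9, 198.9]
tcp_rot: [-2.687, 0.55, -2.44]
ft_force: [0.5, 0.5, -0.1]
opening: 0.79
grip_force: 0.0
```

Run:
```python
from look import *
o,F=h.flats(); Rt=F*R.from_euler('z',24,degrees=True)*R.from_euler('y',np.pi); h.go(o+F.apply([1.6,-1.2,100]),Rt)
print(np.round(env.state()['joints'],2))
c=h.snap('wrist','w8'); P=h.cloud(c); q=F.inv().apply((P-o).reshape(-1,3)).reshape(P.shape)
def rc(m,n): print(n,m.sum(),cv2.minAreaRect(q[m][:,:2].astype(np.float32)) if m.sum()>30 else '')
rc((abs(q[...,2]-12)<2)&(np.hypot(q[...,0],q[...,1])<16),'end')
rc((abs(q[...,2]+8)<3)&(np.hypot(q[...,0],q[...,1])<32),'nut')
k=(abs(q[...,2]-4)<2.5)&(abs(q[...,1])<25)&(q[...,0]>-30)&(q[...,0]<60); rc(k,'spanner top')
```

```text
turn [-0.   -0.   -0.12] shift(old axes) [2.6 1.7 4.7] shift(new axes) [2.6 1.7 4.7]
[-0.17  0.41  2.28  2.84  0.25  1.15]
end 1304 ((0.8173131942749023, -0.3241252899169922), (23.23693084716797, 17.245641708374023), 0.00895390473306179)
nut 1145 ((-5.671222686767578, -1.501718521118164), (33.721519470214844, 46.96452713012695), 12.290358543395996)
spanner top 4037 ((16.58313751220703, -0.28839683532714844), (68.00520324707031, 37.66559982299805), 0.16253800690174103)
```

View pics/w8.png

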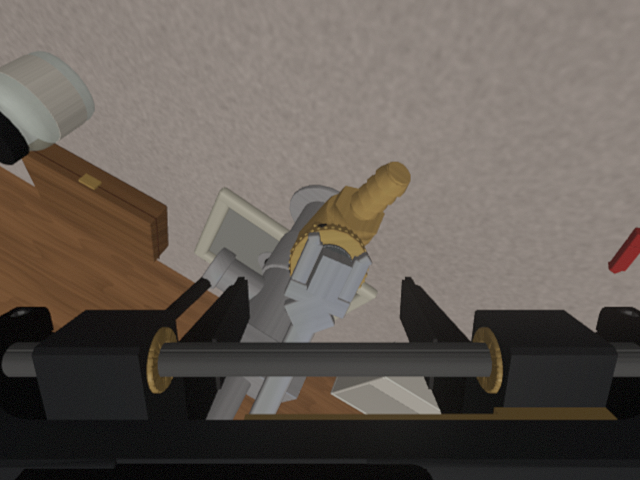

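{"fn": "jog_arm", "kwargs": {
  "motion": [
    [0,0,0,2.6,1.7,6,75],
    [0,0,0,0,0,15,75],
    [0,0,0,0,0,15,75],
    [0,0,0,0,0,10.5,75],
    [0,0,0,0,0,0,75]
  ]
}}

```text
t: 19.55
eef_pos: [532.7, -4.3, 160.7]
tcp_rot: [-2.688, 0.549, -2.44]
ft_force: [-0.2, 1.0, -0.3]
opening: 0.787
grip_force: 0.0
```

```bash
cat > nut.py <<'E'
from rows import *
o,F=h.flats()
def nut(a):
    Rt=F*R.from_euler('z',a,degrees=True)*R.from_euler('y',np.pi); h.go(o+F.apply([1.7,-1.,58]),Rt)
    p,Rn=h.pose(); s=env.state(); u=F.apply([0,0,1]); print('tool angle',(np.degrees((F.inv()*Rn*R.from_euler('y',np.pi)).as_euler('zyx')).round(1)),'pos in flats',F.inv().apply(p-o).round(2),'moment about stem',round(float(np.dot(s['moment'],u)),3),'f',s['ft_force'].round(1),'q',s['joints'].round(2),s['opening'])
E
python3 -c "
from nut import *
nut(24)"
```

```text
turn [ 0.05 -0.04 -0.08] shift(old axes) [-0.4 -0.2 -0.3] shift(new axes) [-0.4 -0.2 -0.3]
tool angle [23.9  0.1  0. ] pos in flats [ 1.23 -1.   57.69] moment about stem -0.047 f [-0.2  1.  -0.3] q [-0.16  0.52  2.24  2.92  0.32  1.08] 0.7867613083649265
```

Close on the nut.

{"fn": "jog_arm", "kwargs": {
  "motion": [
    [0,0,0,0,0,0,40],
    [0,0,0,0,0,0,40],
    [0,0,0,0,0,0,40],
    [0,0,0,0,0,0,40]
  ]
}}

```text
t: 20.05
eef_pos: [532.0, -4.0, 161.6]
tcp_rot: [-2.687, 0.549, -2.438]
ft_force: [-1.8, 3.1, 0.3]
opening: 0.479
grip_force: 29.2
```

```bash
python3 -c "
from nut import *
nut(24)"
```

```text
turn [ 0.05  0.01 -0.02] shift(old axes) [-0.2 -0.4  0.9] shift(new axes) [-0.2 -0.4  0.9]
tool angle [24.  0.  0.] pos in flats [ 1.35 -0.72 58.9 ] moment about stem -0.056 f [-1.8  3.1  0.3] q [-0.16  0.51  2.24  2.92  0.32  1.08] 0.4788014249076985
```

{"fn": "jog_arm", "kwargs": {
  "motion": [
    [0,0,5,0,0,0,40],
    [0,0,5,0,0,0,40],
    [0,0,5,0,0,0,40],
    [0,0,5,0,0,0,40],
    [0,0,0,0,0,0,40]
  ]
}}

```text
t: 20.68
eef_pos: [532.2, -4.3, 161.8]
tcp_rot: [-2.918, 0.667, -2.84]
ft_force: [-2.4, 0.2, 3.1]
opening: 0.477
grip_force: 30.0
```

```bash
python3 -c "
from nut import *
nut(4)"
```

```text
turn [ 0.01  0.02 -0.03] shift(old axes) [-0.2  0.1  0.9] shift(new axes) [-0.2  0.1  0.9]
tool angle [ 4. -0.  0.] pos in flats [ 1.54 -1.07 58.9 ] moment about stem -0.033 f [-2.4  0.2  3.1] q [-0.16  0.51  2.24  2.92  0.32  1.42] 0.4771215838199885
```

{"fn": "jog_arm", "kwargs": {
  "motion": [
    [0,0,5,0,0,0,40],
    [0,0,5,0,0,0,40],
    [0,0,5,0,0,0,40],
    [0,0,5,0,0,0,40],
    [0,0,0,0,0,0,40]
  ]
}}

```text
t: 21.3
eef_pos: [532.2, -4.7, 161.8]
tcp_rot: [3.079, 0.696, 2.993]
ft_force: [-4.1, -4.0, 3.5]
opening: 0.476
grip_force: 30.0
```

```bash
python3 -c "
from nut import *
nut(-16)
c=h.snap('wrist'); P=h.cloud(c); import cv2
q=F.inv().apply((P-o).reshape(-1,3)).reshape(P.shape)
m=(abs(q[...,2]-12)<2)&(np.hypot(q[...,0],q[...,1])<16); print(m.sum(),cv2.minAreaRect(q[m][:,:2].astype(np.float32)))
k=(abs(q[...,2]-4)<2.5)&(abs(q[...,1])<25)&(q[...,0]>-30)&(q[...,0]<60);print(k.sum(),cv2.minAreaRect(q[k][:,:2].astype(np.float32)))
"
```

```text
turn [-0.02  0.01 -0.03] shift(old axes) [-0.1  0.5  0.9] shift(new axes) [-0.1  0.5  0.9]
tool angle [-16.  -0.  -0.] pos in flats [ 1.49 -1.45 58.86] moment about stem 0.146 f [-4.1 -4.   3.5] q [-0.16  0.51  2.24  2.92  0.32  1.77] 0.4762001507085628
1758 ((-0.8611812591552734, -0.2389984130859375), (17.16083526611328, 20.17814064025879), 78.472900390625)
4386 ((19.28569221496582, 0.045597076416015625), (73.8489990234375, 49.907981872558594), 0.015357151627540588)
```

{"fn": "jog_arm", "kwargs": {
  "motion": [
    [0,0,4,0,0,0,40],
    [0,0,4,0,0,0,40],
    [0,0,0,0,0,0,40]
  ]
}}

```text
t: 21.72
eef_pos: [532.2, -4.7, 161.9]
tcp_rot: [2.967, 0.68, 2.817]
ft_force: [-4.8, -6.5, 5.0]
opening: 0.48
grip_force: 32.1
```

```bash
python3 -c "
from nut import *
nut(-24)"
```

```text
turn [-0.01  0.01  0.1 ] shift(old axes) [0.  0.5 0.9] shift(new axes) [0.  0.5 0.9]
tool angle [-23.9  -0.   -0. ] pos in flats [ 1.53 -1.47 58.92] moment about stem 1.052 f [-4.8 -6.5  5. ] q [-0.16  0.51  2.24  2.92  0.32  1.91] 0.48018516327353133
```

{"fn": "jog_arm", "kwargs": {
  "motion": [
    [0,0,1,0,0,0,40],
    [0,0,0,0,0,0,40]
  ]
}}

```text
t: 21.98
eef_pos: [532.0, -4.6, 161.6]
tcp_rot: [2.954, 0.676, 2.796]
ft_force: [-5.6, -6.0, 2.5]
opening: 0.476
grip_force: 31.9
```

```bash
python3 -c "
from nut import *
nut(-25)"
```

```text
turn [-0.01 -0.03  0.14] shift(old axes) [-0.3  0.5  0.9] shift(new axes) [-0.3  0.5  0.9]
tool angle [-24.9   0.    0. ] pos in flats [ 1.24 -1.33 58.92] moment about stem 1.051 f [-5.6 -6.   2.5] q [-0.16  0.51  2.24  2.92  0.32  1.93] 0.47564647641192165
```

{"fn": "jog_arm", "kwargs": {
  "motion": [
    [0,0,0,0,0,0,75],
    [0,0,0,0,0,0,75],
    [0,0,0,0,0,0,75],
    [0,0,-8,0,0.4,0,75],
    [0,0,-8,0,0,0,75],
    [0,0,-4,0,0,0,75],
    [0,0,0,0,0,0,40],
    [0,0,0,0,0,0,40],
    [0,0,0,0,0,0,40],
    [0,0,0,0,0,0,40]
  ]
}}

```text
t: 23.22
eef_pos: [532.5, -4.3, 161.8]
tcp_rot: [-3.045, 0.693, -3.042]
ft_force: [-0.7, -4.1, 2.2]
opening: 0.479
grip_force: 30.0
```

{"fn": "jog_arm", "kwargs": {
  "motion": [
    [0,0,2,0,0,0,40],
    [0,0,2,0,0,0,40],
    [0,0,0,0,0,0,40]
  ]
}}

```text
t: 23.6
eef_pos: [532.5, -4.4, 161.8]
tcp_rot: [-3.102, 0.698, -3.131]
ft_force: [-1.3, -5.7, 1.4]
opening: 0.47
grip_force: 30.0
```

```bash
python3 -c "
from nut import *
nut(-9)"
```

```text
turn [-0.01  0.02 -0.07] shift(old axes) [0.1 0.2 0.7] shift(new axes) [0.1 0.2 0.7]
tool angle [-9.1 -0.  -0. ] pos in flats [ 1.79 -1.17 58.65] moment about stem 0.776 f [-1.3 -5.7  1.4] q [-0.16  0.51  2.24  2.92  0.32  1.65] 0.4700835161804895
```

{"fn": "jog_arm", "kwargs": {
  "motion": [
    [0,0,2,0,0,0,40],
    [0,0,1.5,0,0,0,40],
    [0,0,0,0,0,0,40]
  ]
}}

```text
t: 23.98
eef_pos: [533.3, -4.5, 162.4]
tcp_rot: [3.13, 0.701, 3.072]
ft_force: [1.0, -7.7, 4.8]
opening: 0.476
grip_force: 30.0
```

```bash
python3 -c "
from nut import *
nut(-12.5)"
```

```text
turn [-0.02  0.18 -0.07] shift(old axes) [1.2 0.2 0.7] shift(new axes) [1.2 0.2 0.7]
tool angle [-12.6  -0.2  -0.1] pos in flats [ 2.79 -1.49 58.65] moment about stem 0.823 f [ 1.  -7.7  4.8] q [-0.16  0.51  2.24  2.92  0.32  1.71] 0.47579341298780065
```

{"fn": "jog_arm", "kwargs": {
  "motion": [
    [0,0,0,0,0,0,75],
    [0,0,0,0,0,0,75],
    [0,0,0,0,0,0,75],
    [0,0,0,0,0,-10,75],
    [0,0,0,0,0,-20,75],
    [0,0,0,0,0,-30,75],
    [0,0,0,0,0,-40,75],
    [0,0,0,0,0,0,75]
  ]
}}

```text
t: 24.98
eef_pos: [467.2, -0.5, 240.3]
tcp_rot: [3.13, 0.702, 3.073]
ft_force: [-0.2, -0.1, 0.1]
opening: 0.785
grip_force: 0.0
```

```bash
python3 -c "
from nut import *
nut(-12.5)
c=h.snap('wrist','w9'); P=h.cloud(c); import cv2
q=F.inv().apply((P-o).reshape(-1,3)).reshape(P.shape)
m=(abs(q[...,2]-12)<2)&(np.hypot(q[...,0],q[...,1])<16); print(m.sum(),cv2.minAreaRect(q[m][:,:2].astype(np.float32)))
"
```

```text
turn [-0.01  0.2  -0.03] shift(old axes) [  0.8  -0.4 102.9] shift(new axes) [  0.4  -0.4 102.9]
tool angle [-12.5  -0.2  -0.1] pos in flats [  2.18  -0.71 160.86] moment about stem -0.018 f [-0.2 -0.1  0.1] q [-0.18  0.27  2.32  2.64  0.17  1.98] 0.7845138721828729
803 ((0.9400558471679688, -0.4827241897583008), (16.437110900878906, 22.92435073852539), 77.74427795410156)
```

View pics/w9.png

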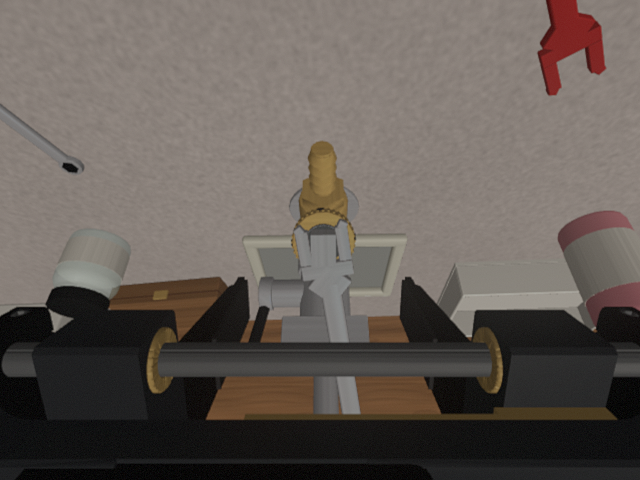

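```bash
python3 -c "
from cell import env
print(env.job_done())"
```

```text
the job is handed in; nothing more can be done
None
```

The large spanner is left fitted on the spindle flats, its handle against the swan-neck pipe. I turned the locknut clockwise to its stop: the resistance rose to about 1 N·m and the fingers began to slip on it, and a second grip met the stop again. While the spanner took up, the spindle turned about 12°. I handed the job in at about 25 s with the robot touching nothing; no verdict came back.

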